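# Weigh a wrapped cake and print its label

### The arm

A 7-joint arm with a two-finger parallel gripper is mounted at the origin on the work surface. World frame = base frame: x ahead of the robot, y to its left, z up, the work surface at z = 0. Lengths are in m, angles in rad, forces in N, time in s.
With the tool pointing down it reaches from about 0.425 to 0.925 m from the base axis. Payload 6.8 kg.
Tool frame: the origin (TCP) lies on the centre line of the jaws, within the pads' length; the fingertips stand 19 mm ahead of it and the grasp point (between the pads) is the TCP (bot.tcp_to_tips is the distance from the TCP to the fingertips, in m); x points along the fingers, y is the direction in which the jaws open and shut, and the axes are right-handed (so a half turn about x gives the same grasp; the last joint's range is limited). The gripper opens to 85 mm and grips with 20 to 120 N. Pads are 22 mm wide; open, the fingers measure 114 mm over their backs; the gripper's body (76 mm by 85 mm) begins 54 mm behind the grasp point. The pads swing forward as they close: fully open they stand 13 mm farther back than shut.
Start: joints at [1.02, 0.477, 0.022, 1.555, -0.011, 1.109, -0.083], TCP at [0.289, -0.61, 0.25] pointing down, gripper open.
Joint ranges: [-2.96, 2.96], [-0.34, 2.1], [-1.41, 1.46], [0.24, 2.44], [-1.37, 4.51], [0.17, 1.92], [-2.96, 2.96]. Speed limits (rad/s): [2.39, 2.39, 3.14, 3.14, 3.14, 3.14, 3.14].

### API

Orientations are given as a unit quaternion [w, x, y, z].
In Python, from station import status, eyes, bot gives the robot as it stands.
- The arm moves only by the tool apply_moves, never from a script. Its arguments are lists of equal length, an entry for each row: "travel": the shift along the tool's x, y, z in cm, a list of three; "turn": the turn, a rotation vector about the tool's x, y, z in rad, a list of three; "grip": the closure, from 0 (fully open) to 1 (shut). In form: {"travel": [[tx, ty, tz], ...], "turn": [[wx, wy, wz], ...], "grip": [grip, ...]}. A call has 1 to 8 rows; each row shifts and turns the pose as measured when the row begins, along the tool's axes as they then stand; what a row does not reach is not made up. A row lasts 1/12 s, in which the tool goes at most 41.7 mm and 7.16 degrees, less where a joint would pass 70% of its speed; a pose out of reach is approached as far as the arm can. A call is refused whole if a number of a shift passes 4.17 or a number of a turn 0.125, either way. A call with a gripper value outside its range is refused whole. The fingers move at their own pace and stop on an object; "newtons" is the grip in N (left out, the last holds). Time passes only in rows, so rows that do not move let the fingers close. It gives the time, the measured TCP pose, the force and the opening at its end, in the units of the state.
- status.get_obs(): the state, without advancing time (a new reading comes with each control period).
- eyes.read_camera(name): name is "side" or "top" or "wrist"; returns the picture (400x640x3 uint8, red, green, blue); there is no depth.
- eyes.calibration(name): a dict with "intrinsics" (3x3 intrinsics, pixels), "xyz" and "attitude" of the camera in the world; the wrist camera has in their place "T_tool_cam" (4x4, takes a point from camera to tool coordinates, whose origin is the TCP and whose axes are the tool frame's). Camera axes: x right, y down, z forward; pixel columns grow to the right and rows downward; lengths in m; the calibration is good to about 2 mm. A picture is of the moment at which its call begins: read the wrist's pose just before it. calibration takes no time and is no camera call.
- bot.hand_in(): hands the job in, once; it reports no verdict.
Trained networks look in the newest picture that a camera, given by its name, has taken for a name from the list of things; names that differ only in an ending like _2 or _b are one class to them, and where a whole thing is asked for, a point or a joint stands for the part that bears it (a point fixed in the world has none). Each returns a list of dicts, best first, with "score" (0 to 1); they miss things now and then, are a little off and sometimes report something else, mostly with a low value. They report only what shows in the picture. A call takes as long as a camera call. They do not tell look-alikes from the thing itself.
- eyes.masks_of(thing, camera): "region" (400x640 bool, what is visible of it) and "rect" ([left, top, right, bottom] in pixels, round what is visible of it).
The state is a dict: "t": time; "q": joint angles; "joint_vel": joint speeds; "joint_torque": joint torques, N m; "eef_pos": TCP position; "tool_rot": TCP orientation; "contact_force": force on the tool from outside, world axes, zero at the start; "torque": the same for the moment, N m; "gripper_width": opening from 0.0 (shut) to 1.0 (fully open).
Only numpy, scipy, OpenCV 4.12 (cv2) and the standard library are available. Lean on these libraries where they do the work, as an engineer would, in place of code of your own. Each camera call takes 0.05 s, during which the arm holds its last target. There are 200 camera calls.

### The job

Take the wrapped cake with the red seal from the bamboo tray, gripping it gently because it is soft, set it down softly flat in the middle of the scale's steel pan and let go of it. Then press the green button on the label terminal fully down and release it, leaving the cake on the pan. Do not push the green button before the cake is on the pan, do not press the red button, and leave everything else where it is.

Things in the scene. Friction and masses are not known exactly. Their poses are not given: they have to be found in the camera images.
- red_pack: wrapped green cake with a red round seal on top, a block 90 (x) x 56 (y) x 38 (z) mm, 0.13 to 0.25 kg, on the tray. Origin: centre of its underside; z up, x along its length. It is soft: a grip of 20 to 30 N across its width is safe; over 45 N a side, over 20 N against the pan, or a drop of over 10 mm spoils it
- gold_pack: the same wrapped cake, 90 x 56 x 38 mm, with a gold seal, on the other place of the tray, in line with the first lengthwise (30 mm between their ends); leave it there. Origin: centre of its underside
- tray: low bamboo tray, fixed, 270 (x) x 150 (y) mm outside, floor 6 mm thick, rim 6 mm wide and 14 mm high above the table. Origin: centre of its underside; x along its length. The two cakes lie on its floor 60 mm either side of its centre along x, their long sides along x (within about 0.1 rad)
- pan_top (a point): centre of the top face of the scale's square steel pan, 184 x 184 mm, flat without a rim, 60 mm above the table when empty. Axes along the pan's sides, z up. The pan is sprung and sinks a few mm under load, 8 mm at most. The white scale under it, 190 x 190 x 45 mm, is fixed
- green_button (a joint): travel of the green push button, m: 0 = up, 0.008 = fully down; a spring returns it; about 5 N hold it fully down
- green_button_top (a point): centre of the top face of the green button's cap, 40 mm in diameter, about 74 mm above the table when up; it moves with the cap. The cap stands in a black collar 56 mm in diameter, 12 mm high, so that fully down it is still 4 mm proud of the collar
- red_button (a joint): travel of the red button, m, the same kind of button; it is not to be pressed
- red_button_top (a point): centre of the top face of the red button's cap, 40 mm in diameter; it stands 120 mm from the green one, centre to centre
- terminal: grey label terminal, fixed, 120 (x) x 200 (y) x 50 (z) mm, with the two buttons on its top 60 mm either side of its centre along y. Origin: centre of its underside
- tea_can: green tea jar with a brass-coloured lid, 72 mm in diameter, 110 mm high, standing beyond the work. Origin: centre of its underside
- figure: dark wood carved figure, 68 mm in diameter at the foot, 120 mm high, standing beyond the work. Origin: centre of its underside. (Behind the scale lies a closed green gift box, 110 x 180 x 60 mm, fixed.)
- pan: the scale's steel pan itself; origin at the centre of its underside, 6 mm below point pan_top
There are look-alikes about, which are no part of the job. What is shaped like the red_pack but orange is not meant.

How it is judged:
On the way, in this order (a step that is already met when the one before it is completed fails the run):
1. the red-sealed cake lies flat and at rest in the middle of the pan, let go (horizontal distance between red_pack and pan_top below 0.04 m and z of red_pack in the frame of pan_top between -0.006 and 0.006 m and angle between red_pack's own z axis and vertical below 0.1 rad and linear speed of red_pack below 0.02 m/s and contact force between the fingers and red_pack below 0.05 N), for 0.3 s.
2. the green button is pressed fully down, with the cake on the pan (all of step 1 and value of joint green_button above 0.0068 m), for 0.05 s.
3. the green button is let up again (value of joint green_button below 0.0015 m), for 0.2 s.
At the end, for the whole second after the job is handed in: Red-sealed cake flat (0.1 rad), at rest, released, within 40 mm of the pan's centre; then green button pushed down 6.8 of its 8 mm and up again (under 1.5 mm); red button up (under 1.5 mm); gold-sealed cake, jar and figure within 25 mm of their starts (all of step 1 and value of joint each of green_button, red_button below 0.0015 m and distance of each of gold_pack, tea_can, figure from where it was at the start of the episode below 0.025 m); the robot touches nothing.
It fails at once if the cake is crushed by the fingers (more than 45 N on a side, 90 N in all) (contact force between the fingers and red_pack above 90 N).
It fails at once if the cake is pressed on the pan with more than 20 N, or dropped (falling free faster than 0.45 m/s, about 10 mm) (contact force between red_pack and pan above 20 N or (contact force between the fingers and red_pack below 0.05 N and linear speed of red_pack above 0.45 m/s)).
It fails at once if the red button is pressed (more than 3 mm) (value of joint red_button above 0.003 m).
It fails at once if the green button is pushed (more than 5 mm) while the cake is off the pan (value of joint green_button above 0.005 m and horizontal distance between red_pack and pan_top above 0.09 m).
It fails at once if another thing is knocked over or pushed away (gold-sealed cake, jar or figure moved more than 40 mm) (distance of any of gold_pack, tea_can, figure from where it was at the start of the episode above 0.04 m).
It also fails if it takes over 45 s, if anything falls off the work surface, if the arm or the gripper's body presses on something with over 40 N, if the wrist force passes 120 N, or if a joint passes its speed limit or range.

## Working session

There is one attempt and no reset: what is moved stays moved. The work goes in short steps, Python scripts to look and compute and a tool call to move; the robot and the scene stay as the last step left them, time stands still between calls to the robot, and variables do not carry over. Pictures are saved under pics/ and viewed, about 8 in all and at most 12, crops included, and the job is handed in when it is done.

Besides the shell and the picture viewer there is one more tool, called as a command line: name --argument value ..., lists and objects as JSON in quotes. apply_moves: Moves the arm, as the interface text tells. Its arguments: {"type":"object","properties":{"travel":{"type":"array"},"turn":{"type":"array"},"grip":{"type":"array"},"newtons":{"type":"number"}},"required":["travel","turn","grip"]}

```bash
mkdir -p pics; cat > h.py <<'E'
import numpy as np, cv2
from scipy.spatial.transform import Rotation as R
from station import status, eyes, bot
def rot(q): return R.from_quat([q[1],q[2],q[3],q[0]]).as_matrix()
def campose(name,o=None):
    c=eyes.calibration(name); K=np.array(c["intrinsics"])
    if "T_tool_cam" in c:
        o=o or status.get_obs(); T=np.array(c["T_tool_cam"]); Rt=rot(o["tool_rot"])
        return K,Rt@T[:3,:3],Rt@T[:3,3]+np.array(o["eef_pos"])
    a=np.array(c["attitude"],float)
    return K,(a if a.shape==(3,3) else rot(a)),np.array(c["xyz"])
def px2w(name,uv,z,o=None):
    K,Rc,p=campose(name,o); uv=np.atleast_2d(uv).astype(float)
    d=(Rc@np.linalg.inv(K)@np.c_[uv,np.ones(len(uv))].T).T
    return p+d*((z-p[2])/d[:,2])[:,None]
def w2px(name,P,o=None):
    K,Rc,p=campose(name,o); c=(np.atleast_2d(P)-p)@Rc; u=c@K.T; return u[:,:2]/u[:,2:]
def save(n,img): cv2.imwrite(n,img[:,:,::-1])
E
python3 - <<'E'
from h import *
print(status.get_obs()); print(bot.tcp_to_tips)
for n in ("top","side"):
    print(n,eyes.calibration(n)); save(f"pics/{n}1.png",eyes.read_camera(n))
    for t in ("red_pack","pan","green_button","red_button","terminal","tray"):
        for d in eyes.masks_of(t,n)[:4]:
            m=d["region"]; ys,xs=np.nonzero(m)
            print(t,round(d["score"],2),np.round(d["rect"]),xs.mean().round(1),ys.mean().round(1),m.sum())
E
```

```text
{'t': 0.0, 'q': array([ 1.01992435,  0.47780659,  0.02235678,  1.55645679, -0.01150488,
        1.10928212, -0.08309954]), 'joint_vel': array([-0.00029986, -0.00243523, -0.00102955,  0.00048269,  0.00077287,
        0.00013593,  0.00096909]), 'joint_torque': array([-8.39477943e-04, -5.96447468e+01,  1.60735600e+00, -2.81189042e+01,
        1.23822302e-02,  9.37973469e-03,  1.31543768e-06]), 'eef_pos': array([ 0.28894363, -0.60941538,  0.24931941]), 'tool_rot': array([-0.15465284, -0.68965923, -0.15588611,  0.69003781]), 'contact_force': array([0.01472618, 0.68856718, 0.57777118]), 'torque': array([-0.01771458, -0.01524802, -0.02854015]), 'gripper_width': 1.0024137776463007}
0.019
top {'intrinsics': array([[433.8337305 ,   0.        , 315.97748114],
       [  0.        , 433.8337305 , 206.43113587],
       [  0.        ,   0.        ,   1.        ]]), 'xyz': array([ 0.32801402, -0.08081895,  1.29979469]), 'attitude': array([ 0.06539438, -0.69386604,  0.71565889, -0.0458896 ])}
red_pack 0.88 [394. 224. 416. 256.] 404.6 240.9 618
red_pack 0.57 [457. 235. 497. 258.] 478.1 244.1 709
pan 0
[... 422 characters left out ...]
7378322],
       [  0.        , 385.27668815, 198.34477097],
       [  0.        ,   0.        ,   1.        ]]), 'xyz': array([0.13412123, 0.54369149, 0.7767067 ]), 'attitude': array([ 0.11011701, -0.24259708,  0.89165284, -0.36602747])}
red_pack 0.8 [376. 155. 410. 185.] 389.5 168.3 650
red_pack 0.63 [404. 122. 435. 151.] 420.3 134.8 506
red_pack 0.57 [432. 176. 460. 208.] 445.1 190.6 634
pan 0.79 [242. 185. 344. 258.] 294.5 217.9 3975
pan 0.52 [374. 156. 410. 183.] 389.2 168.5 665
green_button 0.67 [204. 333. 226. 359.] 214.0 347.2 427
red_button 0.61 [229. 284. 241. 303.] 234.3 292.4 254
terminal 0.73 [181. 280. 271. 382.] 227.6 334.1 5008
tray 0.78 [323. 141. 424. 198.] 374.6 170.1 1750
```

View pics/top1.png

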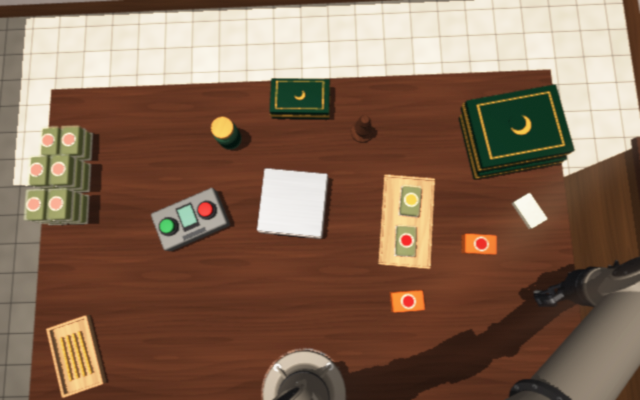

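View pics/side1.png

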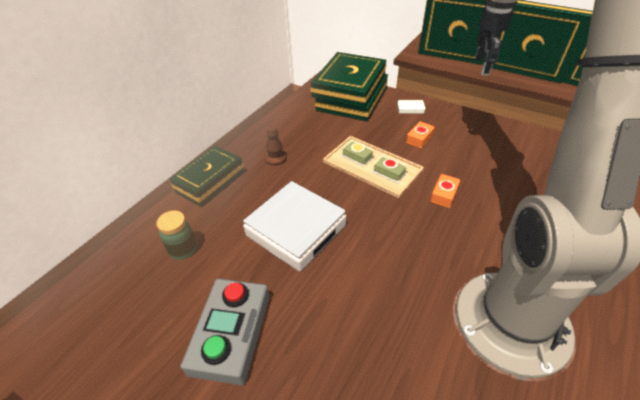

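The top view shows the red-sealed cake at (405,241), the gold one at (410,201), the pan at (292,203), the green button at (167,227) and the red button at (206,210). The side view agrees. The orange look-alikes lie off the tray, and the tray's length runs along roughly world x.

```bash
python3 - <<'E'
from h import *
imgs={n:cv2.imread(f"pics/{n}1.png")[:,:,::-1].copy() for n in("top","side")}
def blob(n,lo,hi,roi):
    h=cv2.cvtColor(imgs[n],cv2.COLOR_RGB2HSV); m=cv2.inRange(h,lo,hi); k=np.zeros_like(m); x0,y0,x1,y1=roi; k[y0:y1,x0:x1]=m[y0:y1,x0:x1]
    ys,xs=np.nonzero(k); return np.array([xs.mean(),ys.mean()]),len(xs)
red=((0,150,120),(8,255,255)); grn=((55,120,80),(85,255,255)); gold=((22,120,150),(32,255,255))
Q={"seal":(red,.044,{"top":(395,230,418,252),"side":(376,152,410,180)}),
"gold":(gold,.044,{"top":(400,190,420,212),"side":(345,138,372,158)}),
"green":(grn,.072,{"top":(155,215,180,240),"side":(200,330,230,362)}),
"redb":(red,.072,{"top":(194,198,220,222),"side":(220,280,250,306)})}
for k,(c,z,r) in Q.items():
    for n in r:
        uv,N=blob(n,*c,r[n]); print(k,n,uv.round(1),N,px2w(n,uv,z)[0].round(4))
for n in ("top","side"):
    eyes.read_camera(n)
    for t,z in (("pan",.06),("red_pack",.044),("tray",.01)):
        for d in eyes.masks_of(t,n)[:1]:
            cs=max(cv2.findContours(d["region"].astype(np.uint8),0,2)[0],key=cv2.contourArea)[:,0]
            P=px2w(n,cs,z)[:,:2]; b=cv2.minAreaRect((P*1000).astype(np.float32)); print(t,n,b)
E
```

```text
seal top [406.  239.8] 80 [ 0.4221 -0.3054  0.044 ]
seal side [390.  162.7] 43 [ 0.4217 -0.3047  0.044 ]
gold top [410.8 199.3] 81 [ 0.5398 -0.3265  0.044 ]
gold side [357.4 146.8] 33 [ 0.5398 -0.3252  0.044 ]
green top [166.4 225.6] 160 [0.4822 0.3822 0.072 ]
green side [214.  346.8] 388 [0.4791 0.3848 0.072 ]
redb top [204.6 208.8] 166 [0.5273 0.2719 0.072 ]
redb side [233.7 291.8] 290 [0.5238 0.2749 0.072 ]
pan top ((542.089599609375, 21.63440704345703), (183.5055694580078, 183.67941284179688), 82.47174072265625)
red_pack top ((250.93736267089844, -297.28851318359375), (56.35460662841797, 93.13446044921875), 2.2319650650024414)
tray top ((482.3465576171875, -314.5480651855469), (151.45718383789062, 270.6795349121094), 83.21150970458984)
pan side ((539.927978515625, 21.845909118652344), (190.213623046875, 184.81765747070312), 82.7832260131836)
red_pack side ((395.5916442871094, -481.80859375), (64.03028106689453, 135.83578491210938), 2.8197133541107178)
tray side ((479.9613037109375, -308.8810729980469), (162.0709991455078, 274.9261779785156), 84.99161529541016)
```

```bash
cat >> h.py <<'E'
def down(yaw):  # tool x down, jaw axis y at given world yaw
    x=np.array([0,0,-1.]); y=np.array([np.cos(yaw),np.sin(yaw),0]); return np.c_[x,y,np.cross(x,y)]
def plan(p,yaw,vmax=3.0,wmax=.1,o=None):
    o=o or status.get_obs(); P=np.array(o["eef_pos"]); Rt=rot(o["tool_rot"]); p=np.array(p)
    D=min((down(y) for y in(yaw,yaw+np.pi)),key=lambda D:np.linalg.norm(R.from_matrix(Rt.T@D).as_rotvec()))
    w=R.from_matrix(Rt.T@D).as_rotvec(); d=p-P
    n=int(max(np.ceil(np.linalg.norm(d)*100/vmax),np.ceil(np.abs(w).max()/wmax),1))
    tr=[]
    for i in range(n):
        tr.append(list((Rt.T@d*100/n).round(2)+0.)); Rt=Rt@R.from_rotvec(w/n).as_matrix()
    print("n",n,"dist",np.linalg.norm(d).round(4),"turn",(w/n).round(3).tolist(),"tot",w.round(3)); print([[float(v) for v in t] for t in tr])
E
python3 -c "
from h import *
o=status.get_obs(); print(rot(o['tool_rot']).round(3))
c=eyes.calibration('wrist');print(np.round(c['T_tool_cam'],3))
plan([.415,-.304,.20],np.pi/2-.14)"
```

```text
[[ 0.     0.428 -0.904]
 [-0.    -0.904 -0.428]
 [-1.     0.     0.   ]]
[[ 0.    -0.275  0.961 -0.123]
 [ 1.    -0.    -0.     0.001]
 [ 0.     0.961  0.275 -0.071]
 [ 0.     0.     0.     1.   ]]
n 12 dist 0.3346 turn [0.049, -0.0, -0.0] tot [ 0.583 -0.    -0.   ]
[[0.42, -1.85, -2.04], [0.42, -1.95, -1.95], [0.42, -2.04, -1.85], [0.42, -2.13, -1.75], [0.42, -2.21, -1.64], [0.42, -2.29, -1.53], [0.42, -2.36, -1.42], [0.42, -2.43, -1.3], [0.42, -2.49, -1.18], [0.42, -2.54, -1.06], [0.42, -2.59, -0.94], [0.42, -2.63, -0.81]]
```

apply_moves --travel '[[0.42,-1.85,-2.04],[0.42,-1.95,-1.95],[0.42,-2.04,-1.85],[0.42,-2.13,-1.75],[0.42,-2.21,-1.64],[0.42,-2.29,-1.53],[0.42,-2.36,-1.42],[0.42,-2.43,-1.3]]' --turn '[[0.049,0,0],[0.049,0,0],[0.049,0,0],[0.049,0,0],[0.049,0,0],[0.049,0,0],[0.049,0,0],[0.049,0,0]]' --grip '[0,0,0,0,0,0,0,0]'

```text
t: 1.77
eef_pos: [0.3732, -0.4072, 0.2157]
tool_rot: [0.01, 0.707, 0.004, -0.707]
contact_force: [-0.3, -0.5, -0.0]
gripper_width: 1.001
```

apply_moves --travel '[[0.42,-2.49,-1.18],[0.42,-2.54,-1.06],[0.42,-2.59,-0.94],[0.42,-2.63,-0.81],[0,0,0]]' --turn '[[0.049,0,0],[0.049,0,0],[0.049,0,0],[0.049,0,0],[0,0,0]]' --grip '[0,0,0,0,0]'

```text
t: 2.18
eef_pos: [0.4234, -0.2964, 0.1977]
tool_rot: [-0.062, 0.705, -0.066, -0.703]
contact_force: [0.3, 1.0, 0.5]
gripper_width: 1.001
```

```bash
python3 - <<'E'
from h import *
o=status.get_obs(); im=eyes.read_camera("wrist"); save("pics/w1.png",im)
print(o["eef_pos"],rot(o["tool_rot"]).round(3).tolist())
for d in eyes.masks_of("red_pack","wrist")[:4]: print(d["score"],d["rect"])
h=cv2.cvtColor(im,cv2.COLOR_RGB2HSV)
for nm,lo,hi in(("red",(0,150,120),(8,255,255)),("gold",(22,120,150),(32,255,255))):
    n,_,s,c=cv2.connectedComponentsWithStats(cv2.inRange(h,lo,hi))
    for i in range(1,n):
        if s[i,4]>150: print(nm,s[i],c[i].round(1),px2w("wrist",c[i],.044,o)[0].round(4))
E
```

```text
[ 0.42340916 -0.29636383  0.19767058] [[0.002, -0.181, -0.984], [-0.006, -0.984, 0.181], [-1.0, 0.005, -0.004]]
0.93 [308.2, 284.1, 391.1, 339.5]
0.91 [478.3, 130.0, 595.2, 196.5]
0.7 [0.0, 1.4, 73.4, 224.0]
0.59 [297.5, 136.3, 359.5, 230.6]
red [531 149  34  33 894] [547.5 164.8] [ 0.4083 -0.5177  0.044 ]
red [313 173  34  33 881] [329.1 188.9] [ 0.4231 -0.3075  0.044 ]
red [337 320  29  14 291] [350.7 326.5] [ 0.2615 -0.3041  0.044 ]
gold [ 311   34   38   42 1263] [329.4  54.3] [ 0.5413 -0.3284  0.044 ]
```

View pics/w1.png

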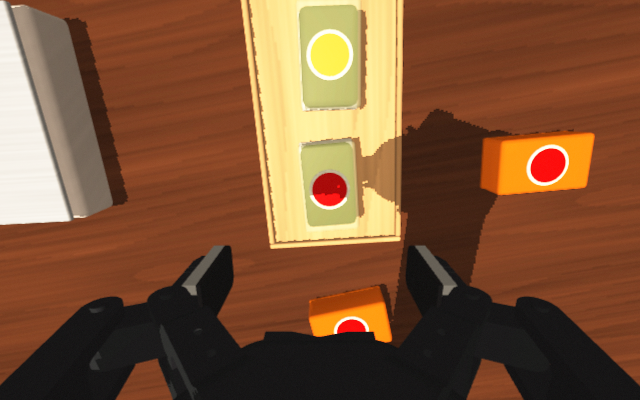

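The wrist view shows the red-sealed cake at about (330,185) on the tray, between the open fingers and close to parallel with them. The gold one is beyond at (329,54). I'll measure the cake's yaw from its outline.

```bash
python3 - <<'E'
from h import *
o=status.get_obs(); im=eyes.read_camera("wrist")
for d in eyes.masks_of("red_pack","wrist")[:5]:
    l,t,r,b=d["rect"]
    if not(270<(l+r)/2<380 and 120<(t+b)/2<240): continue
    cs=max(cv2.findContours(d["region"].astype(np.uint8),0,2)[0],key=cv2.contourArea)[:,0]
    P=px2w("wrist",cs,.044,o)[:,:2]; print(d["score"],cv2.minAreaRect((P*1000).astype(np.float32)))
    m=d["region"]
h=cv2.cvtColor(im,cv2.COLOR_RGB2HSV); k=cv2.inRange(h,(24,60,60),(45,160,200)); 
q=np.zeros_like(k);q[130:235,285:372]=k[130:235,285:372]; cs=cv2.convexHull(np.argwhere(q>0)[:,::-1].astype(np.int32))[:,0]
print(cv2.minAreaRect((px2w("wrist",cs,.044,o)[:,:2]*1000).astype(np.float32)))
# side edges via mask: per-row left/right
L=[];Rr=[]
for y in range(155,215):
    xs=np.nonzero(m[y])[0]; L.append((xs.min(),y)); Rr.append((xs.max(),y))
for E in(L,Rr):
    W=px2w("wrist",E,.044,o); vx,vy,x0,y0=cv2.fitLine(W[:,:2].astype(np.float32),cv2.DIST_HUBER,0,.01,.01).ravel(); print(np.arctan(vy/vx),W[:,:2].mean(0))
E
```

```text
0.86 ((424.838623046875, -307.658447265625), (55.46589279174805, 90.69420623779297), 84.48724365234375)
((427.19024658203125, -308.1983642578125), (49.11819076538086, 81.59400939941406), 84.34877014160156)
-0.08661123 [ 0.4310453  -0.28129394]
-0.097555645 [ 0.42100492 -0.33469104]
```

```bash
python3 -c "
from h import *
plan([.4235,-.3065,.10],np.pi/2-.095,2.0)"
```

```text
n 5 dist 0.0987 turn [-0.019, -0.001, -0.002] tot [-0.093 -0.004 -0.009]
[[1.97, 0.03, -0.06], [1.97, 0.04, -0.06], [1.97, 0.04, -0.06], [1.97, 0.05, -0.07], [1.97, 0.05, -0.07]]
```

apply_moves --travel '[[1.97,0.03,-0.06],[1.97,0.04,-0.06],[1.97,0.04,-0.06],[1.97,0.05,-0.07],[1.97,0.05,-0.07],[0,0,0],[0,0,0]]' --turn '[[-0.019,-0.001,-0.002],[-0.019,-0.001,-0.002],[-0.019,-0.001,-0.002],[-0.019,-0.001,-0.002],[-0.019,-0.001,-0.002],[0,0,0],[0,0,0]]' --grip '[0,0,0,0,0,0,0]'

```text
t: 2.97
eef_pos: [0.4208, -0.3201, 0.1]
tool_rot: [-0.034, 0.708, -0.039, -0.704]
contact_force: [-0.1, -0.6, 0.5]
gripper_width: 0.998
```

```bash
python3 - <<'E'
from h import *
o=status.get_obs(); im=eyes.read_camera("wrist"); save("pics/w2.png",im)
print(o["eef_pos"],rot(o["tool_rot"]).round(3).tolist())
for d in eyes.masks_of("red_pack","wrist")[:5]:
    cs=max(cv2.findContours(d["region"].astype(np.uint8),0,2)[0],key=cv2.contourArea)[:,0]
    P=px2w("wrist",cs,.044,o)[:,:2]; print(d["score"],d["rect"],cv2.minAreaRect((P*1000).astype(np.float32)))
plan([.4235,-.3065,.030],np.pi/2-.095,1.2)
E
```

```text
[ 0.42084369 -0.32011231  0.09998   ] [[0.004, -0.104, -0.995], [-0.007, -0.995, 0.104], [-1.0, 0.007, -0.005]]
0.79 [252.0, 150.8, 341.4, 284.2] ((425.4005432128906, -308.2322998046875), (54.95195770263672, 92.02079772949219), 84.00037384033203)
0.61 [510.6, 163.7, 639.3, 252.3] ((415.40008544921875, -492.3916015625), (89.72848510742188, 57.8923454284668), 85.06787109375)
n 6 dist 0.072 turn [-0.001, -0.001, -0.001] tot [-0.009 -0.006 -0.007]
[[1.18, -0.23, -0.01], [1.18, -0.23, -0.01], [1.18, -0.23, -0.01], [1.18, -0.23, -0.01], [1.18, -0.23, -0.01], [1.18, -0.23, -0.02]]
```

View pics/w2.png

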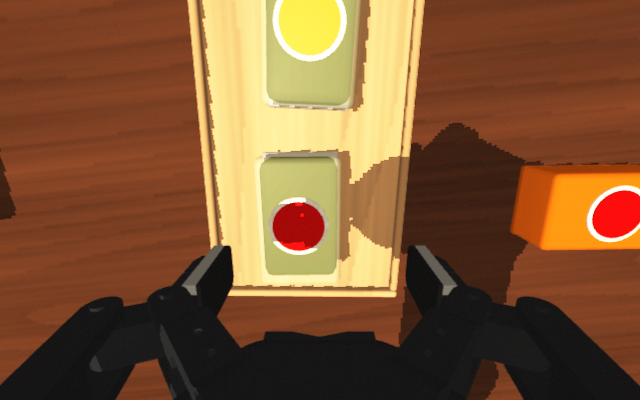

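The cake is at (300,222), left of the jaw centreline by 12–13 mm. I'll correct sideways first, then check.

apply_moves --travel '[[0.0,-0.6,0.0],[0.0,-0.6,0.0],[0,0,0],[0,0,0]]' --turn '[[0,-0.003,-0.004],[0,-0.003,-0.003],[0,0,0],[0,0,0]]' --grip '[0,0,0,0]'

```text
t: 3.4
eef_pos: [0.4243, -0.3082, 0.1046]
tool_rot: [-0.036, 0.708, -0.038, -0.704]
contact_force: [0.5, -0.4, -0.4]
gripper_width: 1.0
```

```bash
python3 -c "
from h import *
print(status.get_obs()['eef_pos'])
plan([.424,-.3075,.030],np.pi/2-.1,1.2)"
```

```text
[ 0.42431665 -0.30819842  0.10457687]
n 7 dist 0.0746 turn [-0.001, -0.001, -0.0] tot [-0.006 -0.005 -0.002]
[[1.07, -0.01, 0.01], [1.07, -0.01, 0.01], [1.07, -0.01, 0.01], [1.07, -0.01, 0.01], [1.07, -0.01, 0.01], [1.07, -0.01, 0.01], [1.07, -0.01, 0.01]]
```

apply_moves --travel '[[1.0,0,0],[1.0,0,0],[1.0,0,0],[1.0,0,0],[1.0,0,0],[0.5,0,0],[0,0,0],[0,0,0]]' --turn '[[0,-0.001,0],[0,-0.001,0],[0,-0.001,0],[0,-0.001,0],[0,0,0],[0,0,0],[0,0,0],[0,0,0]]' --grip '[0,0,0,0,0,0,0,0]'

```text
t: 4.07
eef_pos: [0.4244, -0.3075, 0.0428]
tool_rot: [0.036, -0.706, 0.037, 0.706]
contact_force: [-0.3, -0.0, 0.6]
gripper_width: 0.996
```

```bash
python3 -c "
from h import *
print(status.get_obs()['eef_pos'])
plan([.424,-.3075,.030],np.pi/2-.1,.6)"
```

```text
[ 0.42436839 -0.30750492  0.04279969]
n 3 dist 0.0128 turn [-0.001, 0.0, -0.0] tot [-0.004  0.    -0.001]
[[0.43, 0.0, 0.01], [0.43, 0.0, 0.01], [0.43, 0.0, 0.01]]
```

apply_moves --travel '[[0.4,0,0],[0.4,0,0],[0.1,0,0],[0,0,0],[0,0,0]]' --turn '[[-0.002,0,0],[-0.002,0,0],[0,0,0],[0,0,0],[0,0,0]]' --grip '[0,0,0,0,0]'

```text
t: 4.48
eef_pos: [0.4248, -0.308, 0.0335]
tool_rot: [-0.035, 0.707, -0.036, -0.706]
contact_force: [-0.7, -0.5, -0.9]
gripper_width: 1.001
```

apply_moves --travel '[[0,0,0],[0,0,0],[0,0,0],[0,0,0],[0,0,0],[0,0,0],[0,0,0],[0,0,0]]' --turn '[[0,0,0],[0,0,0],[0,0,0],[0,0,0],[0,0,0],[0,0,0],[0,0,0],[0,0,0]]' --grip '[0.1,0.2,0.25,0.3,0.35,0.4,0.45,0.5]' --newtons 25

```text
t: 5.15
eef_pos: [0.4255, -0.3082, 0.0346]
tool_rot: [-0.034, 0.707, -0.036, -0.705]
contact_force: [-0.2, 0.6, 0.2]
gripper_width: 0.647
```

apply_moves --travel '[[0,0,0],[0,0,0],[-0.3,0,0],[-0.8,0,0],[-1.2,0,0],[-1.5,0,0],[-1.5,0,0],[-1.5,0,0]]' --turn '[[0,0,0],[0,0,0],[0,0,0],[0,0,0],[0,0,0],[0,0,0],[0,0,0],[0,0,0]]' --grip '[0.6,0.6,0.6,0.6,0.6,0.6,0.6,0.6]' --newtons 25

```text
t: 5.82
eef_pos: [0.4217, -0.3061, 0.1029]
tool_rot: [0.036, -0.704, 0.035, 0.709]
contact_force: [-0.4, -0.2, -2.7]
gripper_width: 0.65
```

apply_moves --travel '[[-1.5,0,0],[-1.5,0,0],[-1.0,0,0],[0,0,0],[0,0,0]]' --turn '[[0,0,0],[0,0,0],[0,0,0],[0,0,0],[0,0,0]]' --grip '[0.6,0.6,0.6,0.6,0.6]'

```text
t: 6.23
eef_pos: [0.4222, -0.3068, 0.1497]
tool_rot: [0.035, -0.705, 0.036, 0.707]
contact_force: [-0.1, -0.7, -2.6]
gripper_width: 0.651
```

```bash
python3 - <<'E'
from h import *
o=status.get_obs(); save("pics/w3.png",eyes.read_camera("wrist")); print(o["eef_pos"],o["contact_force"],o["gripper_width"])
plan([.541,.0218,.15],np.pi/2-.13,2.5)
E
```

```text
[ 0.42224206 -0.30675724  0.14969506] [-0.07277411 -0.68693143 -2.64819605] 0.6514252903197185
n 14 dist 0.3494 turn [0.002, 0.0, -0.0] tot [ 0.03   0.002 -0.001]
[[-0.01, -2.42, -0.61], [-0.01, -2.42, -0.6], [-0.01, -2.42, -0.6], [-0.01, -2.42, -0.59], [-0.01, -2.43, -0.59], [-0.01, -2.43, -0.58], [-0.01, -2.43, -0.58], [0.0, -2.43, -0.57], [0.0, -2.43, -0.57], [0.0, -2.43, -0.56], [0.0, -2.43, -0.56], [0.0, -2.43, -0.55], [0.0, -2.43, -0.55], [0.0, -2.44, -0.54]]
```

View pics/w3.png

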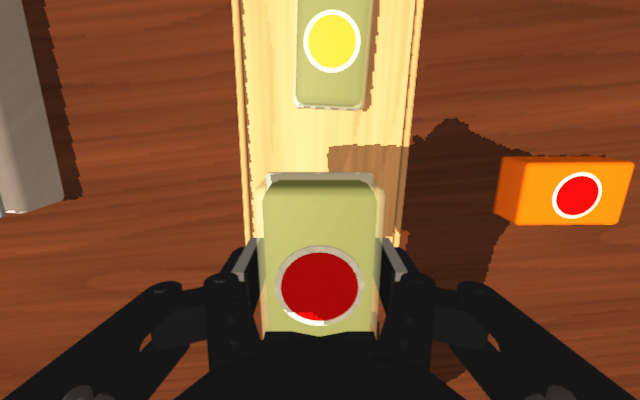

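The red-sealed cake is held level between the pads, with its seal at (319,287). The force reads about 2.6 N of weight, and the gold cake is still in place. I'll move it over the pan.

apply_moves --travel '[[0,-0.8,-0.2],[0,-1.6,-0.4],[0,-2.4,-0.6],[0,-2.4,-0.6],[0,-2.4,-0.6],[0,-2.4,-0.6],[0,-2.4,-0.6],[0,-2.4,-0.6]]' --turn '[[0.002,0,0],[0.002,0,0],[0.002,0,0],[0.002,0,0],[0.002,0,0],[0.002,0,0],[0.002,0,0],[0.002,0,0]]' --grip '[0.6,0.6,0.6,0.6,0.6,0.6,0.6,0.6]'

```text
t: 6.95
eef_pos: [0.4787, -0.1392, 0.1416]
tool_rot: [0.046, -0.7, 0.046, 0.711]
contact_force: [0.8, 0.5, -1.9]
gripper_width: 0.648
```

apply_moves --travel '[[0,-2.4,-0.6],[0,-2.4,-0.6],[0,-2.4,-0.6],[0,-2.4,-0.6],[0,-2.0,-0.5],[0,-1.2,-0.3],[0,0,0],[0,0,0]]' --turn '[[0.002,0,0],[0.002,0,0],[0.002,0,0],[0.002,0,0],[0.002,0,0],[0,0,0],[0,0,0],[0,0,0]]' --grip '[0.6,0.6,0.6,0.6,0.6,0.6,0.6,0.6]'

```text
t: 7.62
eef_pos: [0.5249, 0.0036, 0.1326]
tool_rot: [0.047, -0.695, 0.043, 0.716]
contact_force: [-0.6, -0.5, -1.9]
gripper_width: 0.653
```

```bash
python3 - <<'E'
from h import *
o=status.get_obs(); print(o["eef_pos"],o["contact_force"],rot(o["tool_rot"]).round(3).tolist())
plan([.541,.0218,.103],np.pi/2-.13,1)
E
```

```text
[0.52490791 0.00356999 0.1326114 ] [-0.6382126  -0.48129719 -1.88363391] [[-0.03, -0.127, -0.991], [0.007, -0.992, 0.126], [-1.0, -0.003, 0.031]]
n 4 dist 0.0383 turn [0.001, 0.008, 0.001] tot [0.003 0.031 0.003]
[[0.73, -0.5, -0.36], [0.73, -0.5, -0.36], [0.74, -0.5, -0.35], [0.74, -0.5, -0.35]]
```

apply_moves --travel '[[0.6,-0.5,-0.36],[0.7,-0.5,-0.36],[0.7,-0.5,-0.36],[0.7,-0.4,-0.35],[0,0,0],[0,0,0]]' --turn '[[0.001,0.008,0.001],[0.001,0.008,0.001],[0.001,0.008,0],[0,0.007,0],[0,0,0],[0,0,0]]' --grip '[0.6,0.6,0.6,0.6,0.6,0.6]'

```text
t: 8.12
eef_pos: [0.54, 0.0185, 0.1]
tool_rot: [0.047, -0.705, 0.049, 0.706]
contact_force: [-0.3, 1.3, -1.3]
gripper_width: 0.652
```

```bash
python3 - <<'E'
from h import *
o=status.get_obs(); print(o["eef_pos"],o["contact_force"],rot(o["tool_rot"]).round(3).tolist())
save("pics/s2.png",cv2.resize(eyes.read_camera("side")[150:290,200:400],(800,560)))
plan([.541,.0218,.095],np.pi/2-.13,1)
E
```

```text
[0.53995232 0.01850416 0.10001892] [-0.25740688  1.25762229 -1.30898373] [[-0.001, -0.135, -0.991], [-0.002, -0.991, 0.135], [-1.0, 0.002, 0.001]]
n 1 dist 0.0061 turn [-0.005, 0.001, -0.002] tot [-0.005  0.001 -0.002]
[[0.5, -0.34, -0.07]]
```

View pics/s2.png

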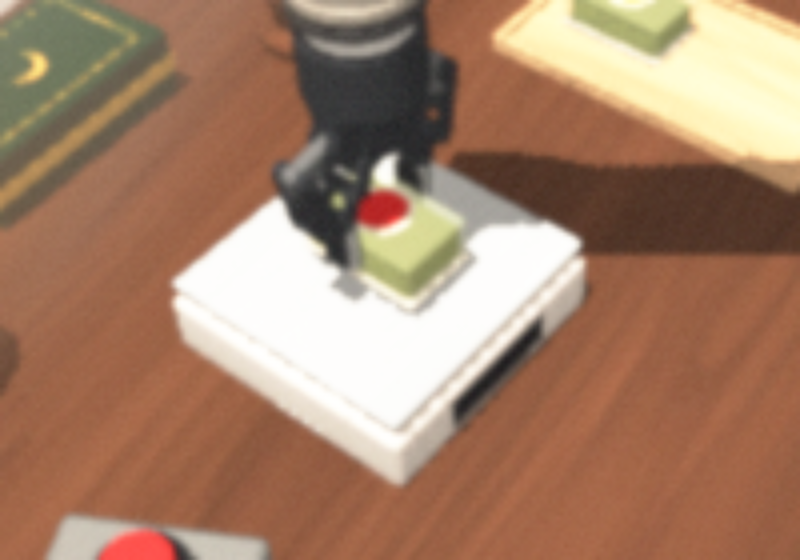

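The cake hangs level just above the middle of the pan, at crop position (410,255). I'll lower it slowly, watching the force.

apply_moves --travel '[[0.2,-0.1,0],[0.2,-0.1,0],[0.2,0,0],[0.15,0,0],[0,0,0],[0,0,0]]' --turn '[[0,0,0],[0,0,0],[0,0,0],[0,0,0],[0,0,0],[0,0,0]]' --grip '[0.6,0.6,0.6,0.6,0.6,0.6]'

```text
t: 8.67
eef_pos: [0.5405, 0.0194, 0.0926]
tool_rot: [-0.048, 0.705, -0.049, -0.705]
contact_force: [0.4, 0.3, -1.3]
gripper_width: 0.649
```

apply_moves --travel '[[0.15,0,0],[0.1,0,0],[0,0,0]]' --turn '[[0,0,0],[0,0,0],[0,0,0]]' --grip '[0.6,0.6,0.6]'

```text
t: 8.92
eef_pos: [0.5407, 0.0192, 0.0902]
tool_rot: [-0.048, 0.706, -0.049, -0.705]
contact_force: [0.0, -1.0, -2.9]
gripper_width: 0.648
```

apply_moves --travel '[[0.1,0,0],[0.1,0,0],[0,0,0]]' --turn '[[0,0,0],[0,0,0],[0,0,0]]' --grip '[0.6,0.6,0.6]'

```text
t: 9.17
eef_pos: [0.5408, 0.0192, 0.0882]
tool_rot: [-0.048, 0.706, -0.049, -0.705]
contact_force: [-0.5, -0.2, -0.6]
gripper_width: 0.647
```

apply_moves --travel '[[0.1,0,0],[0.1,0,0],[0,0,0]]' --turn '[[0,0,0],[0,0,0],[0,0,0]]' --grip '[0.6,0.6,0.6]'

```text
t: 9.42
eef_pos: [0.5408, 0.0193, 0.0865]
tool_rot: [-0.048, 0.706, -0.049, -0.705]
contact_force: [-0.4, 0.4, 0.6]
gripper_width: 0.65
```

The force has gone from about -2 N to +0.6 N, so the pan now carries the cake. I'll open the fingers a little at a time.

apply_moves --travel '[[0,0,0],[0,0,0],[0,0,0],[0,0,0],[0,0,0],[0,0,0],[0,0,0],[0,0,0]]' --turn '[[0,0,0],[0,0,0],[0,0,0],[0,0,0],[0,0,0],[0,0,0],[0,0,0],[0,0,0]]' --grip '[0.35,0.33,0.3,0.25,0.2,0.1,0.05,0]' --newtons 20

```text
t: 10.08
eef_pos: [0.5422, 0.0195, 0.0872]
tool_rot: [-0.048, 0.707, -0.049, -0.704]
contact_force: [-0.6, 0.4, 0.4]
gripper_width: 0.997
```

apply_moves --travel '[[0,0,0],[0,0,0],[0,0,0]]' --turn '[[0,0,0],[0,0,0],[0,0,0]]' --grip '[0,0,0]'

```text
t: 10.33
eef_pos: [0.5423, 0.0195, 0.0872]
tool_rot: [-0.048, 0.707, -0.049, -0.704]
contact_force: [0.1, 0.3, 0.3]
gripper_width: 0.998
```

```bash
python3 - <<'E'
from h import *
o=status.get_obs(); print(o["eef_pos"],o["contact_force"],o["gripper_width"],rot(o["tool_rot"]).round(3).tolist())
save("pics/w4.png",eyes.read_camera("wrist"))
E
```

```text
[0.5422675  0.01948595 0.08718044] [0.08271466 0.25223887 0.25320939] 0.9984217488582727 [[0.004, -0.137, -0.991], [-0.002, -0.991, 0.137], [-1.0, 0.001, -0.004]]
```

View pics/w4.png

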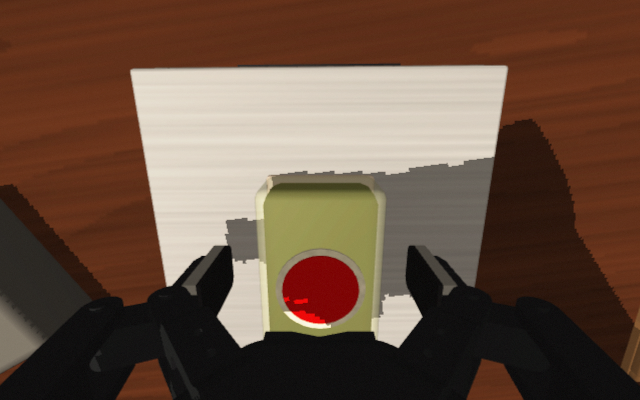

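The cake lies flat on the pan, seal at (320,288), with both open fingers clear of it. I'll go straight up first, then over to the green button.

apply_moves --travel '[[-0.4,0,0],[-1.0,0,0],[-1.8,0,0],[-2.0,0,0],[-2.0,0,0],[-1.5,0,0],[0,0,0],[0,0,0]]' --turn '[[0,0,0],[0,0,0],[0,0,0],[0,0,0],[0,0,0],[0,0,0],[0,0,0],[0,0,0]]' --grip '[0,0,0,0,0,0,0,0]'

```text
t: 11.05
eef_pos: [0.5415, 0.0197, 0.1819]
tool_rot: [-0.048, 0.707, -0.049, -0.704]
contact_force: [-0.4, -0.2, -0.5]
gripper_width: 0.999
```

```bash
python3 - <<'E'
from h import *
o=status.get_obs(); im=eyes.read_camera("wrist"); print(o["eef_pos"])
for d in eyes.masks_of("red_pack","wrist")[:2]:
    cs=max(cv2.findContours(d["region"].astype(np.uint8),0,2)[0],key=cv2.contourArea)[:,0]
    P=px2w("wrist",cs,.096,o)[:,:2]; print(d["score"],cv2.minAreaRect((P*1000).astype(np.float32)))
plan([.470,.3835,.17],np.pi/2-.13,3)
E
```

```text
[0.54150982 0.01969233 0.18193552]
0.88 ((540.9647827148438, 18.50225257873535), (54.86873245239258, 92.16535949707031), 82.05257415771484)
0.57 ((366.1943664550781, -236.46888732910156), (55.071990966796875, 21.11492347717285), 40.24129104614258)
n 13 dist 0.3709 turn [-0.001, -0.0, -0.0] tot [-0.007 -0.003 -0.001]
[[0.08, -2.7, 0.93], [0.08, -2.7, 0.92], [0.08, -2.7, 0.92], [0.08, -2.7, 0.92], [0.08, -2.7, 0.92], [0.08, -2.7, 0.92], [0.08, -2.7, 0.92], [0.08, -2.7, 0.92], [0.08, -2.7, 0.91], [0.08, -2.7, 0.91], [0.08, -2.7, 0.91], [0.08, -2.7, 0.91], [0.08, -2.7, 0.91]]
```

The cake is about 4 mm from the pan's centre.

apply_moves --travel '[[0,-1.5,0.5],[0,-2.7,0.9],[0,-2.7,0.9],[0,-2.7,0.9],[0,-2.7,0.9],[0,-2.7,0.9],[0,-2.7,0.9],[0,-2.7,0.9]]' --turn '[[0,0,0],[0,0,0],[0,0,0],[0,0,0],[0,0,0],[0,0,0],[0,0,0],[0,0,0]]' --grip '[0,0.3,0.6,1,1,1,1,1]'

```text
t: 11.82
eef_pos: [0.4984, 0.2282, 0.1707]
tool_rot: [0.05, -0.701, 0.059, 0.709]
contact_force: [-0.1, -0.1, 0.0]
gripper_width: 0.008
```

apply_moves --travel '[[0,-2.7,0.9],[0,-2.7,0.9],[0,-2.7,0.9],[0,-2.7,0.9],[0,-2.0,0.7],[0,0,0],[0,0,0]]' --turn '[[0,0,0],[0,0,0],[0,0,0],[0,0,0],[0,0,0],[0,0,0],[0,0,0]]' --grip '[1,1,1,1,1,1,1]'

```text
t: 12.4
eef_pos: [0.4654, 0.3731, 0.1595]
tool_rot: [0.044, -0.697, 0.057, 0.714]
contact_force: [1.2, -0.2, -0.3]
gripper_width: 0.002
```

```bash
python3 - <<'E'
from h import *
o=status.get_obs(); im=eyes.read_camera("wrist"); save("pics/w5.png",im); print(o["eef_pos"],o["gripper_width"])
h=cv2.cvtColor(im,cv2.COLOR_RGB2HSV)
for nm,lo,hi in(("red",(0,150,90),(8,255,255)),("green",(55,120,60),(85,255,255))):
    n,_,s,c=cv2.connectedComponentsWithStats(cv2.inRange(h,lo,hi))
    for i in range(1,n):
        if s[i,4]>150: print(nm,s[i],c[i].round(1),px2w("wrist",c[i],.073,o)[0].round(4))
plan([.4805,.3835,.11],np.pi/2-.13,2)
E
```

```text
[0.46540263 0.37307745 0.15953886] 0.0019457820167816655
red [ 418   72   63   61 3007] [449.1 101.7] [0.5292 0.272  0.073 ]
green [ 276  160   53   53 2256] [302.2 186.2] [0.485  0.3807 0.073 ]
n 3 dist 0.0528 turn [-0.004, 0.008, -0.007] tot [-0.013  0.023 -0.02 ]
[[1.63, -0.45, -0.5], [1.64, -0.43, -0.49], [1.64, -0.42, -0.48]]
```

View pics/w5.png

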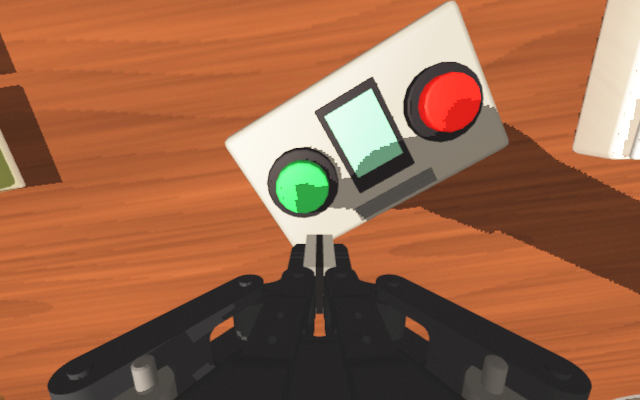

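The green button is at (302,186), about (0.484, 0.381) in the world, and the fingers are shut. The red button, at (449,102), is well clear. I'll move over the green one.

apply_moves --travel '[[1.4,-0.4,-0.6],[1.4,-0.4,-0.6],[1.4,-0.3,-0.6],[0,0,0],[0,0,0]]' --turn '[[-0.004,0.008,-0.007],[-0.004,0.008,-0.007],[-0.004,0.008,-0.006],[0,0,0],[0,0,0]]' --grip '[1,1,1,1,1]'

```text
t: 12.87
eef_pos: [0.4857, 0.3744, 0.1137]
tool_rot: [-0.047, 0.706, -0.05, -0.705]
contact_force: [0.3, 0.0, -0.4]
gripper_width: 0.002
```

```bash
python3 -c "
from h import *
o=status.get_obs(); print(o['eef_pos'],o['contact_force'])
plan([.4835,.3815,.098],np.pi/2-.13,1)"
```

```text
[0.48573137 0.37444218 0.1136854 ] [ 0.27557101  0.00940965 -0.44642232]
n 2 dist 0.0173 turn [-0.003, -0.0, -0.002] tot [-0.006 -0.    -0.004]
[[0.78, -0.34, 0.16], [0.78, -0.34, 0.16]]
```

apply_moves --travel '[[0.5,-0.35,0.1],[0.5,-0.35,0.1],[0.3,0,0],[0,0,0],[0,0,0]]' --turn '[[0,0,0],[0,0,0],[0,0,0],[0,0,0],[0,0,0]]' --grip '[1,1,1,1,1]'

```text
t: 13.28
eef_pos: [0.4853, 0.3803, 0.1013]
tool_rot: [-0.048, 0.706, -0.051, -0.705]
contact_force: [0.3, 1.3, 0.4]
gripper_width: 0.002
```

apply_moves --travel '[[0.3,0,0],[0.3,0,0],[0.3,0,0],[0.2,0,0]]' --turn '[[0,0,0],[0,0,0],[0,0,0],[0,0,0]]' --grip '[1,1,1,1]'

```text
t: 13.62
eef_pos: [0.4857, 0.3811, 0.0909]
tool_rot: [-0.048, 0.706, -0.05, -0.705]
contact_force: [0.0, 0.2, 2.3]
gripper_width: -0.003
```

apply_moves --travel '[[0.25,0,0],[0.25,0,0],[0.2,0,0],[0.2,0,0]]' --turn '[[0,0,0],[0,0,0],[0,0,0],[0,0,0]]' --grip '[1,1,1,1]'

```text
t: 13.95
eef_pos: [0.4859, 0.3813, 0.0847]
tool_rot: [-0.048, 0.706, -0.051, -0.704]
contact_force: [-8.5, -7.6, 29.4]
gripper_width: -0.0
```

The force jumped to 29 N, so the button has bottomed out. Releasing.

apply_moves --travel '[[0,0,0],[-0.5,0,0],[-1.0,0,0],[-1.5,0,0],[-2.0,0,0],[-2.0,0,0],[0,0,0],[0,0,0]]' --turn '[[0,0,0],[0,0,0],[0,0,0],[0,0,0],[0,0,0],[0,0,0],[0,0,0],[0,0,0]]' --grip '[1,1,1,1,1,1,1,1]'

```text
t: 14.62
eef_pos: [0.4855, 0.3814, 0.1599]
tool_rot: [-0.048, 0.706, -0.051, -0.705]
contact_force: [-0.4, -0.8, -1.5]
gripper_width: -0.002
```

```bash
python3 - <<'E'
from h import *
o=status.get_obs(); print(o["eef_pos"],o["contact_force"])
save("pics/s3.png",eyes.read_camera("side"))
im=eyes.read_camera("top"); h=cv2.cvtColor(im,cv2.COLOR_RGB2HSV)
for nm,lo,hi in(("red",(0,150,90),(8,255,255)),("gold",(20,120,120),(32,255,255))):
    n,_,s,c=cv2.connectedComponentsWithStats(cv2.inRange(h,lo,hi))
    for i in range(1,n):
        if s[i,4]>50 and 200<c[i][0]<440: print(nm,c[i].round(1),s[i,4],px2w("top",c[i],.096,o)[0].round(4))
E
```

```text
[0.48553847 0.3813678  0.15990317] [-0.38365899 -0.7813761  -1.53999479]
red [290.5 201.1] 80 [0.5373 0.0212 0.096 ]
red [204.7 208.5] 156 [0.5243 0.265  0.096 ]
red [407.9 301. ] 88 [ 0.2531 -0.2912  0.096 ]
gold [221.5 127. ] 294 [0.7632 0.2183 0.096 ]
gold [410.8 199.3] 81 [ 0.5311 -0.3163  0.096 ]
```

View pics/s3.png

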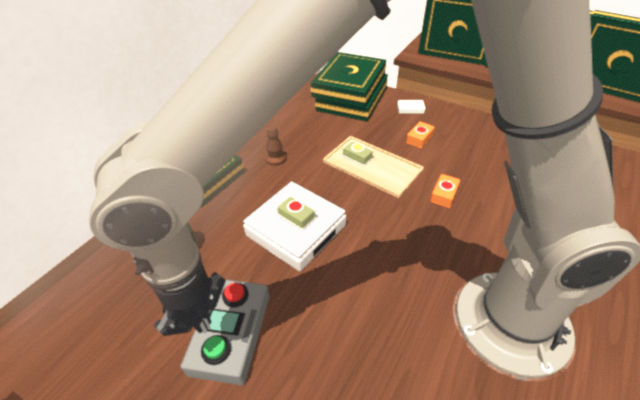

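The side view shows the cake flat on the middle of the pan at (296,210), the green button up at (214,347) and the arm clear of everything. The gold cake, the figure and the orange packs are where they were.

```bash
python3 -c "
from station import bot
print(bot.hand_in())"
```

```text
the job is handed in; nothing more can be done
None
```

I set the red-sealed cake on the scale's pan and let go of it, then pressed the green button and released it. The job is handed in; it gave no verdict.

- **Cake:** I gripped it with the gripper set to 25 N. As I lowered it, the vertical force never changed by more than a few newtons. The last checks put it about 4 mm from the pan's centre, measured by both the wrist and top cameras, and it lay flat with the fingers clear.
- **Green button:** I drove it down until the force rose to about 29 N, well past the 5 N that holds it down, at the height expected for fully down. The button's travel can't be read directly, so this comes from force and height. In the last picture it looked up again and the arm was clear.
- **Everything else:** The gold cake's seal is at the same pixel as at the start. The figure and the orange packs looked unmoved, the jar's lid was still in view from the top, and the red button was never approached.
- **Disagreements:** The top and wrist cameras differed by 3 to 4 mm on the green button's position, which didn't matter on a 40 mm cap. Force readings wandered by about 1 N, so the moment the cake touched the pan was judged from the trend. The run took about 15 s of the 45 s allowed.

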